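Clear the pile of ski tools into their oak trays

TASK

The waxing tools were left in a pile on the bench. Take the pile apart from the top down, one tool at a time so that the rest stays piled up, and lay each tool flat in the recess of its own oak tray: the tin in the round recess, the file holder in the short one, the cork block in the medium one and the brush, bristles down, in the longest one. Keep every tool upright, and leave all four flat on the floor of their recesses, let go and at rest.

Things in the scene. Friction and masses are not known exactly. Their poses are not given: they have to be found in the camera images.
- tin: Round aluminium tin, 44 mm across and 24 mm tall, 50 g, flat top; first from the top of the pile, standing on the file holder. Origin: centre of its underside; z up.
- holder: Steel file holder: a flat-topped block 70 long (x), 44 wide (y), 26 mm tall, about 220 g, with a dark file blade 96 x 20 x 4 mm clamped through it that sticks out 13 mm at each end, 10.5 mm above its underside. Second from the top, on the cork block. Grip it across its 44 mm width. Origin: centre of its underside; x along the blade, z up.
- cork: Cork block 100 long (x), 52 wide (y), 32 mm tall, 60 g; third from the top, on the brush. Origin: centre of its underside; z up.
- brush: Horsehair brush, the bottom of the pile, standing on its bristles on the bench: pale beech back 140 long (x), 60 wide (y), 20 mm thick with a flat top, above a block of dark bristles 128 x 50 mm and 24 mm high (stiff); 44 mm tall in all, 160 g. Grip it across the 60 mm width of the wooden back. Origin: centre of the bristles' underside; z up.
- tray_tin: Tray of the tin. Oak board 84 x 84 mm and 10 mm thick, screwed to the bench, with one recess round, 58 mm across, routed 5 mm deep and lined with thin dark felt in its middle, so the recess floor is 5 mm above the bench and the rim 10 mm. Origin: centre of its underside; x along its length, y across, z up.
- tray_holder: Tray of the file holder. Oak board 110 x 84 mm and 10 mm thick, screwed to the bench, with one recess 86 x 60 mm routed 5 mm deep and lined with thin dark felt in its middle, so the recess floor is 5 mm above the bench and the rim 10 mm. Origin: centre of its underside; x along its length, y across, z up. The file blade passes over the rim.
- tray_cork: Tray of the cork block. Oak board 140 x 92 mm and 10 mm thick, screwed to the bench, with one recess 116 x 68 mm routed 5 mm deep and lined with thin dark felt in its middle, so the recess floor is 5 mm above the bench and the rim 10 mm. Origin: centre of its underside; x along its length, y across, z up.
- tray_brush: Tray of the brush. Oak board 168 x 90 mm and 10 mm thick, screwed to the bench, with one recess 144 x 66 mm routed 5 mm deep and lined with thin dark felt in its middle, so the recess floor is 5 mm above the bench and the rim 10 mm. Origin: centre of its underside; x along its length, y across, z up. Only the bristles go into the recess; the wooden back stands above the rim.
Mind the look-alikes: they are no part of the job. What is shaped like the brush but green or turquoise is not meant.

How it is judged:
By the outcome, as a careful person would: the job done as asked, in the order asked, and still so for the second after the job is handed in, with the robot touching nothing.
It also fails if it takes over 96 s, if anything falls off the work surface, if the arm or the gripper's body presses on something with over 40 N, if the wrist force passes 120 N, or if a joint passes its speed limit or range.

ROBOT

A 7-joint arm with a two-finger parallel gripper is mounted at the origin on the work surface. World frame = base frame: x ahead of the robot, y to its left, z up, the work surface at z = 0. Lengths are in m, angles in rad, forces in N, time in s.
With the tool pointing down it reaches from about 0.35 to 0.9 m from the base axis. Payload 8.1 kg.
Tool frame: the origin (TCP) lies at the very end of the fingers, on their centre line; the grasp point (between the pads) lies 19 mm behind it (pinch_z is the z of the grasp point in the tool frame, in m); z points along the fingers, x is the direction in which the jaws open and shut, and the axes are right-handed (so a half turn about z gives the same grasp; the last joint's range is limited). The gripper opens to 92 mm and grips with 3 to 60 N. Pads are 19 mm wide; open, the fingers measure 130 mm over their backs; the gripper's body (75 mm by 190 mm) begins 47 mm behind the grasp point.
Start: joints at [-1.427, 0.434, 0.025, 1.573, -0.012, 1.134, -0.075], TCP at [0.153, 0.606, 0.227] pointing down, gripper open.
Joint ranges: [-2.62, 2.62], [-0.44, 2.09], [-1.27, 1.32], [0.08, 2.57], [-1.32, 4.46], [0.12, 2], [-2.74, 2.74]. Speed limits (rad/s): [2.22, 2.22, 3.01, 3.01, 3.14, 3.14, 3.14].

INTERFACE

Orientations are given as a unit quaternion [w, x, y, z].
In Python, from station import sense, get_image, finish_job, pinch_z gives the robot as it stands.
- The arm moves only by the tool play_rows, never from a script. Its argument "commands" is a list that holds one entry, the list of rows, each a list of 7 numbers: the shift along the tool's x, y, z in mm, then the turn, a rotation vector about the tool's x, y, z in degrees, then the gripper's target within -1 to 1 (fully open at 1, half-way at 0, shut at -1). A call has 1 to 20 rows; each row shifts and turns the commanded pose from where the row before left it, along the tool's axes as they then stand; what a row does not reach is not made up. A row lasts 1/8 s, in which the tool goes at most 62.5 mm and 10.7 degrees, less where a joint would pass 70% of its speed; a pose out of reach is approached as far as the arm can. A call is refused whole if a number of a shift passes 62.5 or a number of a turn 10.7, either way. A call with a gripper value outside its range is refused whole. The fingers move at their own pace and stop on an object; "grip_force" is the grip in N (left out, the last holds). Time passes only in rows, so rows that do not move let the fingers close. It gives the time, the measured TCP pose, the force and the opening at its end, in the units of the state.
- sense(): the state, without advancing time (a new reading comes with each control period).
- get_image(name): name is "scene" or "side" or "wrist"; returns a dict with "image" (384x512x3 uint8, red, green, blue), "range_z" (384x512 float32, m along the optical axis (not along the pixel's ray), 0 where there is no reading), "fx", "fy", "cx", "cy" (pixels), "pose" (4x4, takes a point from camera to world coordinates). Camera axes: x right, y down, z forward; pixel columns grow to the right and rows downward; lengths in m; the calibration is good to about 2 mm. A picture is of the moment at which its call begins.
- finish_job(): hands the job in, once; it reports no verdict.
The state is a dict: "time_s": time; "joint_positions": joint angles; "qvel": joint speeds; "joint_efforts": joint torques, N m; "eef_pos": TCP position; "ee_rot": TCP orientation; "wrist_force": force on the tool from outside, world axes, zero at the start; "torque": the same for the moment, N m; "finger_gap": finger opening in m.
Only numpy, scipy, OpenCV 4.12 (cv2) and the standard library are available. Lean on these libraries where they do the work, as an engineer would, in place of code of your own. Each camera call takes 0.05 s, during which the arm holds its last target. There are 200 camera calls.

## Working session

There is one attempt and no reset: what is moved stays moved. The work goes in short steps, Python scripts to look and compute and a tool call to move; the robot and the scene stay as the last step left them, time stands still between calls to the robot, and variables do not carry over. Pictures are saved under pics/ and viewed, about 12 in all and at most 16, crops included, and the job is handed in when it is done.

Besides the shell and the picture viewer there is one more tool, called after "Emit:" as name(argument=value, ...), one argument or row to a line, values as JSON. play_rows: Moves the arm, as the interface text tells. Its arguments: {"type":"object","properties":{"commands":{"type":"array"},"grip_force":{"type":"number"}},"required":["commands"]}

```bash
mkdir -p pics; ls
python3 - <<'E'
from station import *
import cv2,numpy as np
s=sense();print(s['time_s'],s['eef_pos'],s['ee_rot'],s['finger_gap'],pinch_z)
for n in('scene','side'):
    d=get_image(n);cv2.imwrite(f'pics/{n}0.png',d['image'][...,::-1]);np.savez(f'{n}0.npz',**d)
    print(n,d['fx'],d['cx'],d['cy'],np.round(d['pose'],3).tolist())
E
```

```text
pics
0.0 [0.15255579 0.60554002 0.22594955] [ 5.28086342e-04  7.88770568e-01  6.14687193e-01 -6.06454190e-04] 0.09200598053755593 -0.0188
scene 428.040619205654 257.4787227613724 186.206690655047 [[0.157, 0.772, -0.616, 1.079], [0.988, -0.113, 0.11, -0.205], [0.015, -0.625, -0.78, 0.966], [0.0, 0.0, 0.0, 1.0]]
side 474.24425574743 263.0049761087377 195.8944894640202 [[-0.895, 0.293, -0.335, 0.895], [0.445, 0.563, -0.696, 1.024], [-0.016, -0.773, -0.634, 1.077], [0.0, 0.0, 0.0, 1.0]]
```

View pics/scene0.png

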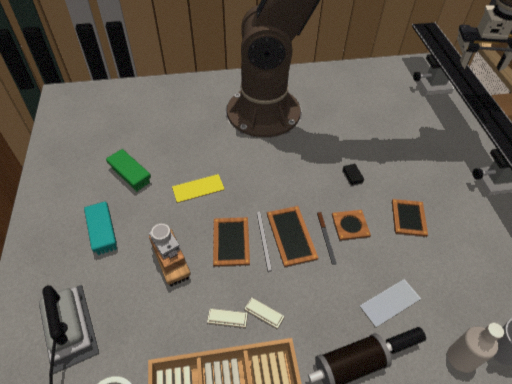

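View pics/side0.png

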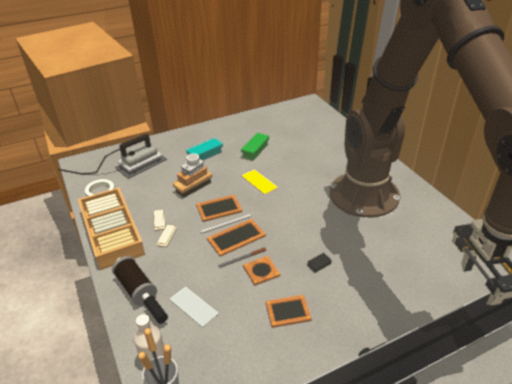

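The scene view shows the pile at about (168,250), with the trays for cork at (231,241), brush (291,236), tin (351,224) and holder (410,217). The side view shows the same layout, with a rail near the start pose. Next I'll measure them.

```bash
cat > h.py <<'E'
import numpy as np,cv2
def rays(d,uv,z):
    uv=np.atleast_2d(uv).astype(float);P=d['pose']
    r=np.c_[(uv[:,0]-d['cx'])/d['fx'],(uv[:,1]-d['cy'])/d['fy'],np.ones(len(uv))]@P[:3,:3].T
    return P[:3,3]+r*((z-P[2,3])/r[:,2])[:,None]
def cloud(d):
    P=d['pose'];Z=d['range_z'];v,u=np.mgrid[:384,:512]
    c=np.stack([(u-d['cx'])/d['fx']*Z,(v-d['cy'])/d['fy']*Z,Z],-1)
    w=c@P[:3,:3].T+P[:3,3];w[Z<=0]=np.nan;return w
def rect(xy):
    (c,s,a)=cv2.minAreaRect((np.asarray(xy)[:,:2]*1000).astype(np.float32))
    if s[0]<s[1]: s=s[::-1];a+=90
    a=(a+90)%180-90
    return np.round(c,1),np.round(s,1),round(a,1)
E
python3 - <<'E'
from h import *
for n in('scene','side'):
    d=dict(np.load(n+'0.npz'));w=cloud(d)
    hsv=cv2.cvtColor(d['image'],cv2.COLOR_RGB2HSV)
    m=cv2.inRange(hsv,(5,120,90),(20,255,255))
    cs,_=cv2.findContours(m,cv2.RETR_CCOMP,cv2.CHAIN_APPROX_NONE)
    print(n)
    for c in cs:
        if len(c)<25: continue
        p=rays(d,c[:,0],.01)
        if not(.25<p[:,0].mean()<.95 and abs(p[:,1].mean())<.7): continue
        print(' tray?',c[:,0].mean(0).round(),*rect(p))
    # pile layers
    z=w[...,2]
    ok=(np.hypot(w[...,0]-.55,w[...,1]+.38)<.35)
    for lo,hi in((.115,.136),(.094,.110),(.068,.084),(.036,.052)):
        mm=(ok&(z>lo)&(z<hi)).astype(np.uint8)
        k,l,st,_=cv2.connectedComponentsWithStats(mm)
        for i in range(1,k):
            if st[i,4]>40:
                q=w[l==i];print(' layer',lo,st[i].tolist(),np.median(q[:,2]).round(4),*rect(q))
E
```

```text
scene
 tray? [238. 361.] [ 790.1 -217. ] [322.3  91.8] 81.2
 tray? [255. 349.] [ 777.3 -146.2] [28.6 10.3] -83.1
 tray? [170. 263.] [ 519.5 -323.7] [130.8  60.5] 16.2
 tray? [231. 241.] [ 493.  -166.7] [140.2  91.1] -6.9
 tray? [231. 241.] [ 491.4 -166.6] [120.   71.9] -5.6
 tray? [321. 219.] [462.6  82.7] [40.7  7.2] 1.5
 tray? [350. 224.] [489.7 156.1] [84.7 84.1] 88.8
 tray? [351. 224.] [489.3 157.1] [59.4 55.8] -52.4
 tray? [291. 236.] [498.9  -8.3] [169.8  90. ] 5.5
 tray? [291. 235.] [497.   -7.9] [147.2  69.2] 5.3
 tray? [409. 217.] [489.8 322. ] [111.9  84.4] -15.2
 tray? [409. 216.] [488.7 323. ] [90.2 64. ] -16.0
 layer 0.115 [151, 224, 20, 18, 272] 0.1248 [ 516.5 -329.8] [43.9 41.7] -5.8
 layer 0.115 [44, 287, 16, 51, 344] 0.1174 [ 671.7 -555.6] [115.4  18.7] 16.8
 layer 0.094 [149, 232, 31, 23, 260] 0.101 [ 521.7 -326. ] [72.1 44.4] 26.3
 layer 0.094 [52, 331, 13, 23, 81] 0.0996 [ 730.4 -543.7] [40.  11.7] -31.8
 layer 0.068 [149, 236, 36, 33, 277] 0.0749 [ 528.8 -324.3] [98.2 51.9] 21.8
 layer 0.068 [49, 369, 4, 13, 43] 0.0774 [ 786.  -554.1] [18.8  7.5] -15.3
 layer 0.0
[... 2248 characters left out ...]
layer 0.115 [187, 153, 13, 11, 102] 0.1256 [ 515.3 -329.8] [48.6 43.1] -86.7
 layer 0.094 [115, 136, 35, 16, 82] 0.1042 [ 675. -548.] [141.6  25.7] 10.4
 layer 0.094 [182, 159, 22, 14, 126] 0.1014 [ 516.  -326.5] [81.4 49.2] 24.6
 layer 0.068 [177, 165, 30, 16, 157] 0.0756 [ 526.4 -323.3] [103.7  59.1] 21.0
 layer 0.036 [187, 137, 37, 19, 323] 0.0443 [ 414.5 -493.6] [145.  67.] 13.8
 layer 0.036 [241, 136, 22, 18, 224] 0.0436 [ 240.1 -417.7] [102.9  62.8] 38.2
 layer 0.036 [122, 150, 37, 17, 100] 0.045 [ 658.5 -531.1] [141.3  60.1] -2.0
 layer 0.036 [173, 170, 40, 22, 225] 0.0436 [ 527.6 -317.5] [146.9  63.4] 15.4
 layer 0.036 [86, 191, 48, 42, 768] 0.0488 [ 839.7 -257.2] [224.9 111.4] -88.2
```

Run:
```python
import cv2
a=cv2.imread('pics/scene0.png')[205:300,130:220];b=cv2.imread('pics/side0.png')[140:205,160:225]
a=cv2.resize(a,None,fx=4.2,fy=4.2,interpolation=2)[:390];b=cv2.resize(b,(390,390),interpolation=2)
import numpy as np
cv2.imwrite('pics/pile0.png',np.hstack([a,b]))
```

```text
(no output)
```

View pics/pile0.png

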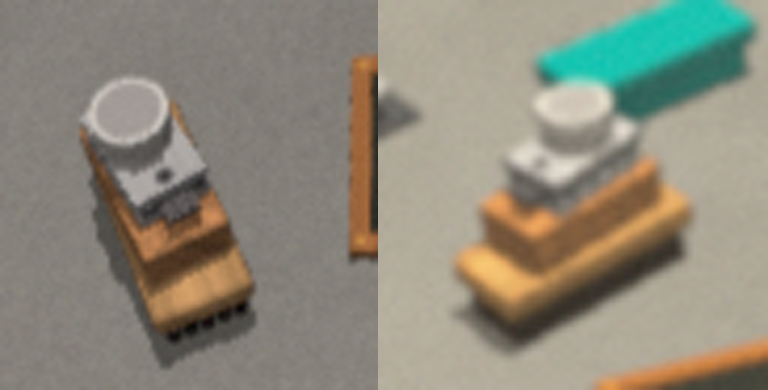

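The crops show the pile intact, with the tin on the holder's far end. All the measured sizes and heights agree with the given ones. I'll write a helper that converts targets into rows.

```bash
cat >> h.py <<'E'
from scipy.spatial.transform import Rotation as R
def state():
    from station import sense
    s=sense();q=s['ee_rot'];r=R.from_quat([q[1],q[2],q[3],q[0]]);x=r.as_matrix()
    print('t',round(s['time_s'],2),'tcp',(s['eef_pos']*1000).round(1),'yaw',np.degrees(np.arctan2(x[1,0],x[0,0])).round(2),'tilt',x[:2,2].round(4),'gap',round(s['finger_gap']*1000,1),'F',np.round(s['wrist_force'],1),'q',np.round(s['joint_positions'],2))
    return s['eef_pos']*1000,r
def plan(p,r,tgt,yaw,n,g):
    """n equal rows (world straight line, turn about tool z) -> list, final pose"""
    y0=np.degrees(np.arctan2(*r.as_matrix()[[1,0],[0,0]]));dy=(yaw-y0+180)%360-180
    rows=[];tgt=np.array(tgt,float)
    goal=R.from_euler('z',yaw,degrees=True)*R.from_quat([1,0,0,0])
    p0=p
    for i in range(n):
        w=p0+(tgt-p0)*(i+1)/n
        sh=np.round(r.inv().apply(w-p),1)
        left=(r.inv()*goal).as_rotvec(degrees=True) if n==i+1 else np.array([0,0,-dy/n])
        tu=np.round(left,1)
        rows.append([float(a) for a in (*sh,*tu)]+[g]);p=p+r.apply(sh);r=r*R.from_rotvec(tu,degrees=True)
    assert np.abs(np.array(rows)[:,:3]).max()<62.5 and np.abs(np.array(rows)[:,3:6]).max()<10.7
    return rows,p,r
def go(legs):
    p,r=state()
    for tgt,yaw,n,g in legs:
        rows,p,r=plan(p,r,tgt,yaw,n,g)
        for x in rows: print(str(x).replace(' ','')+',')
E
python3 - <<'E'
from h import *
d=dict(np.load('scene0.npz'));w=cloud(d)
q=w[40:180,410:512].reshape(-1,3);q=q[(q[:,2]>.02)&(q[:,0]>-.3)];print('rail',np.nanpercentile(q,[1,50,99],axis=0).round(3))
go([((200,590,300),75.9,2,1),((516,-330,300),-65,18,1)])
E
```

```text
rail [[-0.129  0.516  0.022]
 [ 0.171  0.608  0.128]
 [ 0.43   0.674  0.327]]
t 0.1 tcp [152.6 605.6 226. ] yaw 75.85 tilt [-0.0002 -0.0014] gap 92.0 F [-0.7 -0.4  0.9] q [-1.43  0.44  0.02  1.57 -0.01  1.13 -0.08]
[-1.8,24.9,-37.0,0.0,0.0,-0.0,1],
[-1.8,24.8,-37.0,0.0,0.1,-0.0,1],
[-45.3,29.5,-0.0,0.0,0.0,7.8,1],
[-40.8,35.4,-0.0,0.0,0.0,7.8,1],
[-35.7,40.6,-0.0,0.0,0.0,7.8,1],
[-29.8,45.1,-0.0,0.0,0.0,7.8,1],
[-23.5,48.7,-0.0,0.0,0.0,7.8,1],
[-16.6,51.4,-0.1,0.0,0.0,7.8,1],
[-9.4,53.2,0.0,0.0,0.0,7.8,1],
[-2.2,54.0,0.0,0.0,0.0,7.8,1],
[5.2,53.8,0.0,0.0,0.0,7.8,1],
[12.4,52.6,0.0,0.0,0.0,7.8,1],
[19.5,50.4,0.0,0.0,0.0,7.8,1],
[26.1,47.3,-0.0,0.0,0.0,7.8,1],
[32.3,43.4,-0.0,0.0,0.0,7.8,1],
[37.9,38.5,-0.0,0.0,0.0,7.8,1],
[42.8,33.1,-0.0,0.0,0.0,7.8,1],
[46.8,26.9,-0.0,0.0,0.0,7.8,1],
[50.1,20.4,-0.0,0.0,0.0,7.8,1],
[52.3,13.3,-0.1,-0.0,0.0,8.3,1],
```

Emit:
play_rows(
  commands=[
    [[-2,25,-37,0,0,0,1],[-2,25,-37,0,0,0,1],[-45,29.5,0,0,0,7.8,1],[-41,35.5,0,0,0,7.8,1],[-35.5,40.5,0,0,0,7.8,1],[-30,45,0,0,0,7.8,1],[-23.5,48.5,0,0,0,7.8,1],[-16.5,51.5,0,0,0,7.8,1],[-9.5,53,0,0,0,7.8,1],[-2,54,0,0,0,7.8,1],[5,54,0,0,0,7.8,1],[12.5,52.5,0,0,0,7.8,1],[19.5,50.5,0,0,0,7.8,1],[26,47.5,0,0,0,7.8,1],[32.5,43.5,0,0,0,7.8,1],[38,38.5,0,0,0,7.8,1],[43,33,0,0,0,7.8,1],[47,27,0,0,0,7.8,1],[50,20.5,0,0,0,7.8,1],[52.5,13.5,0,0,0,8.3,1]],
  ],
)

```text
time_s: 2.6
eef_pos: [0.5169, -0.3319, 0.3001]
ee_rot: [-0.0, 0.842, -0.539, -0.0]
wrist_force: [0.9, 0.2, 0.5]
finger_gap: 0.0919
```

Run:
```python
from h import *
from station import get_image
go([((516,-330,140),-65,6,1)])
d=get_image('wrist');cv2.imwrite('pics/w1.png',d['image'][...,::-1]);np.savez('w1.npz',**d)
w=cloud(d);z=w[...,2]
for lo,hi in((.118,.132),(.095,.108),(.070,.082),(.038,.050)):
    k,l,st,_=cv2.connectedComponentsWithStats(((z>lo)&(z<hi)).astype(np.uint8))
    for i in range(1,k):
        if st[i,4]>300: q=w[l==i];print(lo,st[i].tolist(),np.median(q[:,2]).round(4),*rect(q))
```

```text
t 2.6 tcp [ 516.9 -331.9  300.1] yaw -65.25 tilt [-0.0005  0.0005] gap 91.9 F [0.9 0.2 0.5] q [-0.14  0.49  0.98  1.54 -0.41  1.34 -0.25]
[-0.3,0.0,26.7,0.0,0.0,-0.0,1],
[-0.4,0.0,26.7,0.0,0.0,-0.0,1],
[-0.3,0.0,26.7,0.0,0.0,-0.0,1],
[-0.4,0.0,26.7,0.0,0.0,-0.0,1],
[-0.3,0.0,26.7,0.0,0.0,-0.0,1],
[-0.3,0.0,26.6,0.0,0.0,-0.2,1],
0.118 [234, 154, 40, 41, 1286] 0.1263 [ 513.9 -328.9] [43.6 42.1] 23.3
0.095 [469, 73, 43, 115, 494] 0.1042 [ 662.8 -548.7] [125.5   8.9] 17.6
0.095 [233, 133, 40, 37, 917] 0.1023 [ 533.1 -318.5] [44.  39.3] -63.1
0.07 [234, 114, 44, 57, 737] 0.0759 [ 540.3 -317.7] [65.8 51.9] 21.8
0.038 [424, 80, 33, 100, 395] 0.0457 [ 648.9 -526.9] [126.8   8.4] 16.3
0.038 [235, 93, 48, 59, 927] 0.0438 [ 561.2 -311.2] [67.  59.9] 17.2
0.038 [314, 223, 28, 30, 672] 0.0439 [ 457.2 -469.5] [43.6 36.7] 25.5
0.038 [299, 283, 47, 28, 1119] 0.0442 [ 371.3 -505.2] [65.7 48.6] -66.7
```

Emit:
play_rows(
  commands=[
    [[-3,-0.5,30,0,0,0,1],[0,0,30,0,0,0,1],[0,0,30,0,0,0,1],[0,0,30,0,0,0,1],[0,0,30,0,0,0,1],[0,0,20,0,0,0,1],[0,0,12,0,0,0,1],[0,0,7,0,0,0,1],[0,0,0,0,0,0,1],[0,0,0,0,0,0,0],[0,0,0,0,0,0,-0.3],[0,0,0,0,0,0,-0.5],[0,0,0,0,0,0,-0.5]],
  ],
  grip_force=15,
)

```text
time_s: 4.28
eef_pos: [0.5156, -0.3277, 0.1119]
ee_rot: [-0.0, 0.843, -0.538, 0.0]
wrist_force: [-0.5, -0.1, -0.4]
finger_gap: 0.0563
```

Run:
```python
from h import *
state()
```

```text
t 4.28 tcp [ 515.6 -327.7  111.9] yaw -65.04 tilt [0.0002 0.    ] gap 56.3 F [-0.5 -0.1 -0.4] q [-0.07  0.65  0.85  1.79 -0.58  0.97 -0.11]
```

Emit:
play_rows(
  commands=[
    [[1.4,0,0,0,0,0,-0.3],[0,0,0,0,0,0,-0.6],[0,0,0,0,0,0,-1],[0,0,0,0,0,0,-1],[0,0,0,0,0,0,-1],[0,0,0,0,0,0,-1],[0,0,-10,0,0,0,-1],[0,0,-20,0,0,0,-1],[0,0,-30,0,0,0,-1],[0,0,-40,0,0,0,-1],[0,0,-40,0,0,0,-1]],
  ],
)

```text
time_s: 5.65
eef_pos: [0.5158, -0.3292, 0.2544]
ee_rot: [0.0, 0.843, -0.538, 0.0]
wrist_force: [1.3, -0.6, -0.6]
finger_gap: 0.0437
```

Run:
```python
from h import *
from station import get_image
go([((490,158,220),0,12,-1),((490,158,40),0,6,-1)])
for n in ('scene','wrist'):
    d=get_image(n);cv2.imwrite(f'pics/{n}2.png',d['image'][...,::-1]);np.savez(f'{n}2.npz',**d)
```

```text
t 5.65 tcp [ 515.8 -329.2  254.4] yaw -65.07 tilt [ 0.0007 -0.0005] gap 43.7 F [ 1.3 -0.6 -0.6] q [-0.14  0.52  0.96  1.62 -0.44  1.24 -0.23]
[-37.7,-15.2,2.8,0.0,0.0,-5.4,-1],
[-36.2,-18.6,2.9,0.0,0.0,-5.4,-1],
[-34.2,-22.0,2.8,0.0,0.0,-5.4,-1],
[-32.0,-25.0,2.9,0.0,0.0,-5.4,-1],
[-29.5,-28.0,2.8,0.0,0.0,-5.4,-1],
[-26.7,-30.6,2.9,0.0,0.0,-5.4,-1],
[-23.7,-33.1,2.8,0.0,0.0,-5.4,-1],
[-20.6,-35.1,2.9,0.0,0.0,-5.4,-1],
[-17.1,-36.8,2.8,0.0,0.0,-5.4,-1],
[-13.6,-38.4,2.9,0.0,0.0,-5.4,-1],
[-9.9,-39.4,2.8,0.0,0.0,-5.4,-1],
[-6.1,-40.2,2.9,0.0,-0.0,-5.7,-1],
[-0.0,-0.0,30.0,0.0,0.0,0.0,-1],
[-0.1,-0.0,30.0,0.0,0.0,0.0,-1],
[0.0,-0.0,30.0,0.0,0.0,0.0,-1],
[-0.0,-0.0,30.0,0.0,0.0,0.0,-1],
[-0.0,-0.0,30.0,0.0,0.0,0.0,-1],
[-0.1,-0.1,30.0,0.0,-0.0,0.0,-1],
```

View pics/wrist2.png

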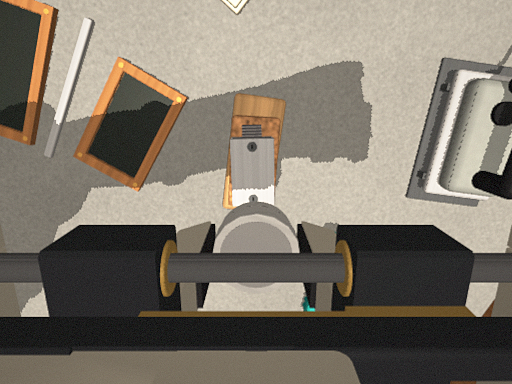

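The wrist view shows the tin held at about (257,245) and the holder, cork and brush still stacked at about (255,150). I'll carry the tin over.

Emit:
play_rows(
  commands=[
    [[-37.5,-15,3,0,0,-5.4,-1],[-36,-18.5,3,0,0,-5.4,-1],[-34,-22,3,0,0,-5.4,-1],[-32,-25,3,0,0,-5.4,-1],[-29.5,-28,3,0,0,-5.4,-1],[-26.5,-30.5,3,0,0,-5.4,-1],[-23.5,-33,3,0,0,-5.4,-1],[-20.5,-35,3,0,0,-5.4,-1],[-17,-37,3,0,0,-5.4,-1],[-13.5,-38.5,3,0,0,-5.4,-1],[-10,-39.5,3,0,0,-5.4,-1],[-6,-40,3,0,0,-5.7,-1],[0,0,30,0,0,0,-1],[0,0,30,0,0,0,-1],[0,0,30,0,0,0,-1],[0,0,30,0,0,0,-1],[0,0,30,0,0,0,-1],[0,0,15,0,0,0,-1],[0,0,10,0,0,0,-1],[0,0,0,0,0,0,-1]],
  ],
)

```text
time_s: 8.25
eef_pos: [0.4907, 0.1572, 0.0408]
ee_rot: [-0.0, 1.0, 0.0, -0.0]
wrist_force: [-0.0, -0.3, 0.1]
finger_gap: 0.0432
```

Run:
```python
from h import *
go([((490,158,15),0,4,-1)])
```

```text
t 8.25 tcp [490.7 157.2  40.8] yaw 0.05 tilt [-0.0001  0.    ] gap 43.2 F [-0.  -0.3  0.1] q [-0.78  0.54  0.5   2.06 -0.43  0.64  0.01]
[-0.2,-0.2,6.5,0.0,0.0,0.0,-1],
[-0.2,-0.2,6.4,0.0,0.0,0.0,-1],
[-0.1,-0.2,6.5,0.0,0.0,0.0,-1],
[-0.2,-0.2,6.4,-0.0,0.0,0.0,-1],
```

Emit:
play_rows(
  commands=[
    [[-0.5,-1,10,0,0,0,-1],[0,0,8,0,0,0,-1],[0,0,5,0,0,0,-1],[0,0,2.5,0,0,0,-1],[0,0,0,0,0,0,-1],[0,0,0,0,0,0,-0.2],[0,0,0,0,0,0,0.2],[0,0,0,0,0,0,0.5],[0,0,-10,0,0,0,0.6],[0,0,-30,0,0,0,1],[0,0,-50,0,0,0,1],[0,0,-55,0,0,0,1],[0,0,-55,0,0,0,1]],
  ],
)

```text
time_s: 9.88
eef_pos: [0.4898, 0.1578, 0.2176]
ee_rot: [-0.0, 1.0, 0.0, 0.0]
wrist_force: [1.4, 1.0, -0.2]
finger_gap: 0.0917
```

Run:
```python
from h import *
from station import get_image
go([((519.5,-326,220),-64,14,1),((519.5,-326,110),-64,4,1)])
d=get_image('side')
b=d['image'][...,::-1]
cv2.imwrite('pics/s3.png',cv2.resize(b[130:330,160:330],None,fx=3.5,fy=3,interpolation=2))
w=cloud(d);z=w[...,2]
for lo,hi in((.022,.04),(.094,.110),(.068,.084),(.036,.052)):
    k,l,st,_=cv2.connectedComponentsWithStats(((z>lo)&(z<hi)&(abs(w[...,0]-.52)<.1)).astype(np.uint8))
    for i in range(1,k):
        if st[i,4]>60: q=w[l==i];print(lo,st[i].tolist(),np.median(q[:,2]).round(4),*rect(q))
```

```text
t 9.88 tcp [489.8 157.8 217.6] yaw 0.02 tilt [0.0003 0.0001] gap 91.7 F [ 1.4  1.  -0.2] q [-0.94  0.29  0.68  1.89 -0.21  1.03 -0.18]
[2.1,34.6,-0.2,0.0,0.0,4.6,1],
[4.9,34.2,-0.1,0.0,0.0,4.6,1],
[7.6,33.8,-0.2,0.0,0.0,4.6,1],
[10.3,33.1,-0.2,0.0,0.0,4.6,1],
[12.9,32.1,-0.2,0.0,0.0,4.6,1],
[15.4,31.0,-0.1,0.0,0.0,4.6,1],
[17.9,29.6,-0.2,0.0,0.0,4.6,1],
[20.2,28.2,-0.2,0.0,0.0,4.6,1],
[22.4,26.4,-0.1,0.0,0.0,4.6,1],
[24.4,24.5,-0.2,0.0,0.0,4.6,1],
[26.3,22.5,-0.2,0.0,0.0,4.6,1],
[28.1,20.3,-0.2,0.0,0.0,4.6,1],
[29.5,18.0,-0.1,0.0,0.0,4.6,1],
[31.0,15.6,-0.2,-0.0,-0.0,4.2,1],
[-0.0,-0.0,27.5,0.0,0.0,0.0,1],
[-0.0,-0.0,27.5,0.0,0.0,0.0,1],
[-0.0,-0.0,27.5,0.0,0.0,0.0,1],
[-0.0,-0.0,27.5,-0.0,-0.0,0.0,1],
0.022 [123, 98, 20, 11, 74] 0.0302 [  574.3 -1008.4] [90.7 23.6] 5.6
0.022 [173, 175, 40, 18, 116] 0.0329 [ 530.4 -297.7] [145.2  55. ] -4.2
0.022 [253, 259, 15, 14, 150] 0.0298 [491.2 156.8] [43.8 43.5] 23.7
0.094 [182, 157, 22, 15, 182] 0.1023 [ 519.4 -324. ] [75.7 50.4] 25.9
0.068 [121, 90, 20, 8, 61] 0.077 [  573.5 -1007.2] [90.9 27.4] 7.2
0.068 [177, 165, 30, 16, 144] 0.0761 [ 527.7 -304.4] [106.4  54.2] -4.0
0.036 [123, 96, 19, 9, 64] 0.045 [  572.9 -1010.8] [90.7 26.2] 12.3
0.036 [187, 143, 20, 14, 164] 0.0437 [ 450.  -486.5] [74.7 68.3] -81.3
0.036 [173, 170, 40, 21, 213] 0.0434 [ 527.1 -316.8] [143.   61.4] 14.1
```

View pics/s3.png

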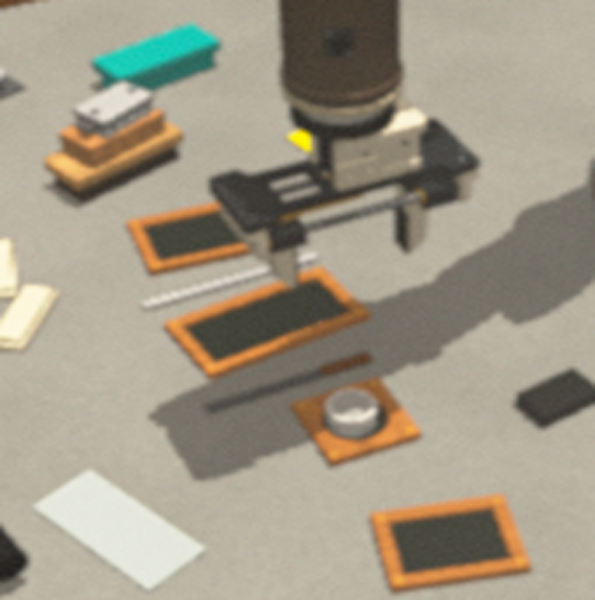

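The tin lies in its round recess at about (351,408), with its top at 29.8 mm against an expected 29. The pile is undisturbed, so the holder is next.

Emit:
play_rows(
  commands=[
    [[2,34.5,0,0,0,4.6,1],[5,34,0,0,0,4.6,1],[7.5,34,0,0,0,4.6,1],[10.5,33,0,0,0,4.6,1],[13,32,0,0,0,4.6,1],[15.5,31,0,0,0,4.6,1],[18,29.5,0,0,0,4.6,1],[20,28,0,0,0,4.6,1],[22.5,26.5,0,0,0,4.6,1],[24.5,24.5,0,0,0,4.6,1],[26.5,22.5,0,0,0,4.6,1],[28,20.5,0,0,0,4.6,1],[29.5,18,0,0,0,4.6,1],[31,15.5,0,0,0,4.2,1],[0,0,0,0,0,0,1]],
  ],
)

```text
time_s: 11.8
eef_pos: [0.5182, -0.3293, 0.2153]
ee_rot: [0.001, 0.846, -0.532, -0.0]
wrist_force: [-0.5, -0.4, 0.3]
finger_gap: 0.0916
```

```bash
cat > look.py <<'E'
from h import *
from station import get_image
import sys
d=get_image('wrist');w=cloud(d);z=w[...,2]
for lo,hi in((.095,.109),(.070,.082),(.038,.050)):
    k,l,st,_=cv2.connectedComponentsWithStats(((z>lo)&(z<hi)&(np.hypot(w[...,0]-.52,w[...,1]+.325)<.12)).astype(np.uint8))
    for i in range(1,k):
        if st[i,4]>300: q=w[l==i];print(lo,st[i].tolist(),np.median(q[:,2]).round(4),*rect(q))
E
python3 - <<'E'
import look
from h import *
go([((519.5,-325.5,85),-64,5,1)])
E
```

```text
0.095 [228, 144, 52, 78, 3862] 0.1022 [ 519.3 -325.4] [70.1 44. ] 26.0
0.07 [230, 117, 57, 86, 1170] 0.0759 [ 534.5 -319.9] [78.7 52.1] 21.4
0.038 [232, 92, 61, 58, 1418] 0.0438 [ 569.3 -308.9] [60.1 50.6] -72.9
0.038 [220, 149, 11, 73, 309] 0.0431 [ 489.3 -303.4] [81.  11.4] 26.1
t 11.85 tcp [ 518.9 -327.3  215.1] yaw -64.17 tilt [-0.0013 -0.0005] gap 91.9 F [-0.7  0.3  0.9] q [-0.13  0.56  0.96  1.67 -0.49  1.17 -0.18]
[-0.3,-0.3,26.0,0.0,0.0,-0.0,1],
[-0.2,-0.3,26.0,0.0,0.0,-0.0,1],
[-0.3,-0.3,26.0,0.0,0.0,-0.0,1],
[-0.2,-0.3,26.0,0.0,0.0,-0.0,1],
[-0.3,-0.3,26.1,0.1,0.0,-0.2,1],
```

Emit:
play_rows(
  commands=[
    [[0,0,30,0,0,0,1],[0,0,30,0,0,0,1],[0,0,30,0,0,0,1],[0,0,20,0,0,0,1],[0,0,12,0,0,0,1],[0,0,8,0,0,0,1],[0,0,0,0,0,0,0.5],[0,0,0,0,0,0,0.3]],
  ],
)

```text
time_s: 12.85
eef_pos: [0.5209, -0.3258, 0.0859]
ee_rot: [-0.0, 0.848, -0.53, 0.001]
wrist_force: [0.6, 1.0, 0.0]
finger_gap: 0.0763
```

Run:
```python
from h import *
go([((519.3,-325.4,85),-64,1,1)])
```

```text
t 12.85 tcp [ 520.9 -325.8   85.9] yaw -63.95 tilt [ 0.0009 -0.0005] gap 76.3 F [0.6 1.  0. ] q [-0.06  0.69  0.84  1.8  -0.63  0.94 -0.07]
[-1.1,1.2,0.9,-0.0,-0.0,0.1,1],
```

Emit:
play_rows(
  commands=[
    [[-1,1,0.5,0,0,0,0.2],[0,0,0,0,0,0,-0.2],[0,0,0,0,0,0,-0.6],[0,0,0,0,0,0,-1],[0,0,0,0,0,0,-1],[0,0,0,0,0,0,-1],[0,0,-5,0,0,0,-1],[0,0,-15,0,0,0,-1],[0,0,-30,0,0,0,-1],[0,0,-40,0,0,0,-1],[0,0,-30,0,0,0,-1],[0,0,0,0,0,0,-1]],
  ],
  grip_force=35,
)

```text
time_s: 14.35
eef_pos: [0.52, -0.3262, 0.2076]
ee_rot: [-0.0, 0.848, -0.53, 0.002]
wrist_force: [-0.2, -0.5, -2.6]
finger_gap: 0.0438
```

Run:
```python
from h import *
from station import get_image
go([((489.3,323.6,205),74.6,18,-1)])
d=get_image('wrist')
cv2.imwrite('pics/w4.png',d['image'][...,::-1])
```

```text
t 14.35 tcp [ 520.  -326.2  207.6] yaw -63.96 tilt [ 0.004 -0.002] gap 43.8 F [-0.2 -0.5 -2.6] q [-0.13  0.56  0.95  1.68 -0.5   1.15 -0.17]
[-33.2,-14.3,0.1,0.0,0.0,-7.7,-1],
[-30.9,-18.6,0.0,0.0,0.0,-7.7,-1],
[-28.2,-22.7,0.1,0.0,0.0,-7.7,-1],
[-24.9,-26.2,0.1,0.0,0.0,-7.7,-1],
[-21.2,-29.2,0.0,0.0,0.0,-7.7,-1],
[-17.1,-31.9,0.1,0.0,0.0,-7.7,-1],
[-12.6,-33.9,0.1,0.0,0.0,-7.7,-1],
[-8.0,-35.2,0.0,0.0,0.0,-7.7,-1],
[-3.2,-36.0,0.1,0.0,0.0,-7.7,-1],
[1.7,-36.1,0.1,0.0,0.0,-7.7,-1],
[6.5,-35.6,0.0,0.0,0.0,-7.7,-1],
[11.2,-34.3,0.1,0.0,0.0,-7.7,-1],
[15.6,-32.6,0.1,0.0,0.0,-7.7,-1],
[20.0,-30.1,0.0,0.0,0.0,-7.7,-1],
[23.7,-27.3,0.1,0.0,0.0,-7.7,-1],
[27.2,-23.7,0.1,0.0,0.0,-7.7,-1],
[30.2,-20.0,0.0,0.0,0.0,-7.7,-1],
[32.5,-15.7,0.1,0.3,0.0,-7.7,-1],
```

View pics/w4.png

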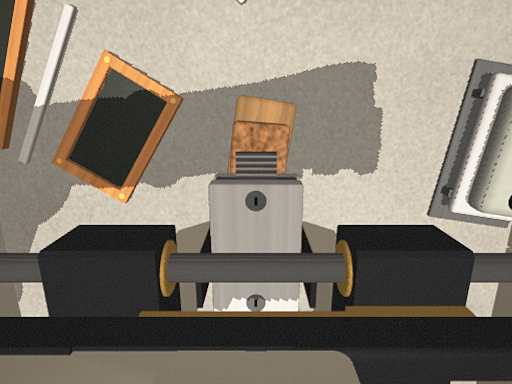

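The holder is gripped level at about (255,245), and the cork and brush below it are still stacked. I'll move it to its tray.

Emit:
play_rows(
  commands=[
    [[-33,-14.5,0,0,0,-7.7,-1],[-31,-18.5,0,0,0,-7.7,-1],[-28,-22.5,0,0,0,-7.7,-1],[-25,-26,0,0,0,-7.7,-1],[-21,-29,0,0,0,-7.7,-1],[-17,-32,0,0,0,-7.7,-1],[-12.5,-34,0,0,0,-7.7,-1],[-8,-35,0,0,0,-7.7,-1],[-3,-36,0,0,0,-7.7,-1],[1.5,-36,0,0,0,-7.7,-1],[6.5,-35.5,0,0,0,-7.7,-1],[11,-34.5,0,0,0,-7.7,-1],[15.5,-32.5,0,0,0,-7.7,-1],[20,-30,0,0,0,-7.7,-1],[23.5,-27.5,0,0,0,-7.7,-1],[27,-23.5,0,0,0,-7.7,-1],[30,-20,0,0,0,-7.7,-1],[32.5,-15.5,0,0,0,-7.7,-1],[0,0,0,0,0,0,-1],[0,0,0,0,0,0,-1]],
  ],
)

```text
time_s: 16.9
eef_pos: [0.4876, 0.322, 0.2036]
ee_rot: [0.0, 0.796, 0.606, -0.001]
wrist_force: [1.1, -0.2, -1.5]
finger_gap: 0.0438
```

Run:
```python
from h import *
go([((489.3,323.6,40),74.6,6,-1),((489.3,323.6,16),74.6,3,-1)])
```

```text
t 16.9 tcp [487.6 322.  203.6] yaw 74.58 tilt [-0.0016 -0.0019] gap 43.8 F [ 1.1 -0.2 -1.5] q [-0.89  0.39  0.3   1.72 -0.13  1.05  0.75]
[0.4,0.2,27.3,0.0,0.0,-0.0,-1],
[0.4,0.3,27.2,0.0,0.0,-0.0,-1],
[0.4,0.2,27.3,0.0,0.0,-0.0,-1],
[0.4,0.2,27.3,0.0,0.0,-0.0,-1],
[0.4,0.3,27.2,0.0,0.0,-0.0,-1],
[0.3,0.2,27.3,-0.1,0.1,-0.0,-1],
[0.0,-0.0,8.0,0.0,0.0,-0.0,-1],
[0.0,-0.0,8.0,0.0,0.0,-0.0,-1],
[0.1,-0.0,8.0,0.0,0.0,-0.0,-1],
```

Emit:
play_rows(
  commands=[
    [[2,1.5,30,0,0,0,-1],[0,0,35,0,0,0,-1],[0,0,35,0,0,0,-1],[0,0,35,0,0,0,-1],[0,0,25,0,0,0,-1],[0,0,8,0,0,0,-1],[0,0,0,0,0,0,-1],[0,0,0,0,0,0,-1]],
  ],
)

```text
time_s: 17.9
eef_pos: [0.4909, 0.3248, 0.0379]
ee_rot: [0.0, 0.795, 0.606, 0.001]
wrist_force: [-0.1, -0.2, -2.7]
finger_gap: 0.0435
```

Run:
```python
from h import *
go([((489.3,323.6,15),74.6,4,-1)])
```

```text
t 17.9 tcp [490.9 324.8  37.9] yaw 74.62 tilt [0.0015 0.0011] gap 43.5 F [-0.1 -0.2 -2.7] q [-0.84  0.6   0.24  1.87 -0.21  0.7   0.82]
[-0.4,-0.3,5.7,0.0,0.0,0.0,-1],
[-0.4,-0.3,5.7,0.0,0.0,0.0,-1],
[-0.4,-0.3,5.8,0.0,0.0,0.0,-1],
[-0.4,-0.3,5.7,0.1,-0.1,0.0,-1],
```

Emit:
play_rows(
  commands=[
    [[-1.5,-1,9,0,0,0,-1],[0,0,7,0,0,0,-1],[0,0,4,0,0,0,-1],[0,0,2.5,0,0,0,-1],[0,0,0.5,0,0,0,-1],[0,0,0,0,0,0,-1],[0,0,0,0,0,0,-0.2],[0,0,0,0,0,0,0.2],[0,0,0,0,0,0,0.5],[0,0,-10,0,0,0,0.6],[0,0,-30,0,0,0,1],[0,0,-50,0,0,0,1],[0,0,-55,0,0,0,1],[0,0,-50,0,0,0,1],[0,0,0,0,0,0,1]],
  ],
)

```text
time_s: 19.77
eef_pos: [0.491, 0.3247, 0.2138]
ee_rot: [-0.0, 0.795, 0.606, 0.004]
wrist_force: [0.5, -0.7, -0.3]
finger_gap: 0.0916
```

Run:
```python
from h import *
from station import get_image
d=get_image('side');w=cloud(d);z=w[...,2]
k,l,st,_=cv2.connectedComponentsWithStats(((z>.024)&(z<.04)&(np.hypot(w[...,0]-.49,w[...,1]-.324)<.08)).astype(np.uint8))
for i in range(1,k):
    if st[i,4]>60: q=w[l==i];print(st[i].tolist(),np.median(q[:,2]).round(4),*rect(q))
cv2.imwrite('pics/s5.png',cv2.resize(d['image'][130:350,160:340,::-1],None,fx=3.2,fy=2.7,interpolation=2))
go([((527.5,-324,215),-68.5,20,1)])
```

```text
[274, 297, 30, 18, 378] 0.0315 [486.3 324.6] [75.3 48.3] -15.7
t 19.82 tcp [489.7 324.  211.2] yaw 74.65 tilt [0.0034 0.0031] gap 91.9 F [ 0.3 -0.7 -0.1] q [-0.9   0.39  0.31  1.71 -0.13  1.06  0.76]
[-30.7,10.4,-0.3,0.0,0.0,7.2,1],
[-29.2,14.2,-0.3,0.0,0.0,7.2,1],
[-27.2,17.7,-0.3,0.0,0.0,7.2,1],
[-24.8,21.0,-0.2,0.0,0.0,7.2,1],
[-21.9,23.9,-0.3,0.0,0.0,7.2,1],
[-18.8,26.5,-0.3,0.0,0.0,7.2,1],
[-15.3,28.6,-0.3,0.0,0.0,7.2,1],
[-11.6,30.3,-0.3,0.0,0.0,7.2,1],
[-7.6,31.6,-0.3,0.0,0.0,7.2,1],
[-3.7,32.2,-0.2,0.0,0.0,7.2,1],
[0.4,32.5,-0.3,0.0,0.0,7.2,1],
[4.4,32.1,-0.3,0.0,0.0,7.2,1],
[8.5,31.4,-0.3,0.0,0.0,7.2,1],
[12.3,30.0,-0.3,0.0,0.0,7.2,1],
[16.0,28.2,-0.3,0.0,0.0,7.2,1],
[19.4,26.1,-0.3,0.0,0.0,7.2,1],
[22.5,23.4,-0.2,0.0,0.0,7.2,1],
[25.2,20.4,-0.3,0.0,0.0,7.2,1],
[27.6,17.0,-0.3,0.0,0.0,7.2,1],
[29.6,13.5,-0.3,-0.3,0.1,6.4,1],
```

View pics/s5.png

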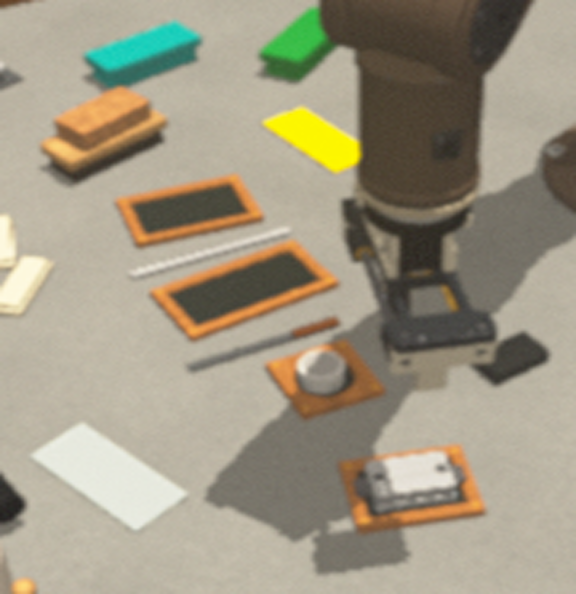

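The holder lies in its tray at about (410,487), with its top at 31.5 mm against an expected 31. The cork is next.

Emit:
play_rows(
  commands=[
    [[-31,10.5,0,0,0,7.2,1],[-29,14,0,0,0,7.2,1],[-27,17.5,0,0,0,7.2,1],[-25,21,0,0,0,7.2,1],[-22,24,0,0,0,7.2,1],[-19,26.5,0,0,0,7.2,1],[-15.5,28.5,0,0,0,7.2,1],[-11.5,30.5,0,0,0,7.2,1],[-7.5,31.5,0,0,0,7.2,1],[-3.5,32,0,0,0,7.2,1],[0.5,32.5,0,0,0,7.2,1],[4.5,32,0,0,0,7.2,1],[8.5,31.5,0,0,0,7.2,1],[12.5,30,0,0,0,7.2,1],[16,28,0,0,0,7.2,1],[19.5,26,0,0,0,7.2,1],[22.5,23.5,0,0,0,7.2,1],[25,20.5,0,0,0,7.2,1],[27.5,17,0,0,0,7.2,1],[29.5,13.5,0,0,0,6.4,1]],
  ],
)

```text
time_s: 22.32
eef_pos: [0.526, -0.3249, 0.2074]
ee_rot: [0.0, 0.825, -0.565, -0.001]
wrist_force: [0.8, -0.4, 0.5]
finger_gap: 0.0919
```

Emit:
play_rows(
  commands=[
    [[0,0,0,0,0,0,1],[0,0,0,0,0,0,1]],
  ],
)

```text
time_s: 22.58
eef_pos: [0.5262, -0.3234, 0.2077]
ee_rot: [-0.0, 0.827, -0.563, -0.001]
wrist_force: [-0.3, 1.0, -0.2]
finger_gap: 0.0916
```

Run:
```python
import look
from h import *
go([((527.5,-324,54.5),-68.5,6,1)])
```

```text
0.07 [229, 130, 57, 103, 5610] 0.0761 [ 524.8 -323.6] [99.5 52.1] 21.5
0.038 [231, 103, 61, 62, 1503] 0.0439 [ 565.8 -310. ] [60. 58.] -72.8
0.038 [226, 154, 53, 83, 377] 0.0432 [ 484.7 -314.2] [102.8  48.6] 52.6
t 22.62 tcp [ 526.5 -323.   207.9] yaw -68.43 tilt [-0.0011  0.0014] gap 92.2 F [ 0.8 -1.1  0.1] q [-0.15  0.59  0.98  1.67 -0.52  1.17 -0.24]
[0.3,-0.1,25.6,0.0,0.0,0.0,1],
[0.2,-0.1,25.5,0.0,0.0,0.0,1],
[0.3,-0.1,25.6,0.0,0.0,0.0,1],
[0.2,-0.1,25.6,0.0,0.0,0.0,1],
[0.3,-0.1,25.5,0.0,0.0,0.0,1],
[0.3,-0.1,25.6,0.0,0.1,0.1,1],
```

Emit:
play_rows(
  commands=[
    [[0,2,30,0,0,0,1],[0,0,35,0,0,0,1],[0,0,35,0,0,0,1],[0,0,30,0,0,0,1],[0,0,15,0,0,0,1],[0,0,8,0,0,0,0.6],[0,0,0,0,0,0,0.4],[0,0,0,0,0,0,0.4]],
  ],
  grip_force=25,
)

```text
time_s: 23.62
eef_pos: [0.5252, -0.3255, 0.0567]
ee_rot: [-0.0, 0.826, -0.563, 0.001]
wrist_force: [0.4, -0.9, 0.4]
finger_gap: 0.0674
```

Run:
```python
from h import *
go([((524.8,-323.6,54),-68.5,1,1)])
```

```text
t 23.62 tcp [ 525.2 -325.5   56.7] yaw -68.54 tilt [ 0.0013 -0.0007] gap 67.4 F [ 0.4 -0.9  0.4] q [-0.06  0.74  0.83  1.81 -0.69  0.9  -0.1 ]
[-1.9,-0.3,2.7,-0.1,-0.1,-0.0,1],
```

Emit:
play_rows(
  commands=[
    [[-2,0,2,0,0,0,0.4],[0,0,0,0,0,0,0],[0,0,0,0,0,0,-0.5],[0,0,0,0,0,0,-1],[0,0,0,0,0,0,-1],[0,0,-5,0,0,0,-1],[0,0,-15,0,0,0,-1],[0,0,-30,0,0,0,-1],[0,0,-35,0,0,0,-1],[0,0,-20,0,0,0,-1],[0,0,0,0,0,0,-1]],
  ],
)

```text
time_s: 25.0
eef_pos: [0.5246, -0.3237, 0.1603]
ee_rot: [-0.0, 0.826, -0.563, 0.001]
wrist_force: [0.6, -0.6, -1.7]
finger_gap: 0.0521
```

Run:
```python
from h import *
go([((493,-166,155),-96.3,6,-1)])
```

```text
t 25.0 tcp [ 524.6 -323.7  160.3] yaw -68.54 tilt [ 0.0025 -0.0011] gap 52.1 F [ 0.6 -0.6 -1.7] q [-0.13  0.63  0.94  1.73 -0.57  1.08 -0.2 ]
[-26.4,-4.7,0.8,0.0,0.0,4.6,-1],
[-26.7,-2.6,0.9,0.0,0.0,4.6,-1],
[-26.8,-0.4,0.8,0.0,0.0,4.6,-1],
[-26.8,1.7,0.9,0.0,0.0,4.6,-1],
[-26.5,3.9,0.8,0.0,0.0,4.6,-1],
[-26.1,5.9,0.8,-0.1,-0.1,4.8,-1],
```

Emit:
play_rows(
  commands=[
    [[-26.5,-4.5,1,0,0,4.6,-1],[-26.5,-2.5,1,0,0,4.6,-1],[-27,-0.5,1,0,0,4.6,-1],[-27,1.5,1,0,0,4.6,-1],[-26.5,4,1,0,0,4.6,-1],[-26,6,1,0,0,4.8,-1],[0,0,30,0,0,0,-1],[0,0,35,0,0,0,-1],[0,0,30,0,0,0,-1],[0,0,15,0,0,0,-1],[0,0,5,0,0,0,-1],[0,0,0,0,0,0,-1],[0,0,0,0,0,0,-1]],
  ],
)

```text
time_s: 26.62
eef_pos: [0.4927, -0.1656, 0.0385]
ee_rot: [0.0, -0.667, 0.745, -0.001]
wrist_force: [0.3, 0.3, 0.1]
finger_gap: 0.0519
```

Run:
```python
from h import *
go([((493,-166,16),-96.3,4,-1)])
```

```text
t 26.62 tcp [ 492.7 -165.6   38.5] yaw -96.34 tilt [ 0.0013 -0.0003] gap 51.9 F [0.3 0.3 0.1] q [-0.42  0.71  0.96  2.07 -0.83  0.81 -0.63]
[0.1,-0.1,5.6,0.0,0.0,-0.0,-1],
[0.1,-0.1,5.6,0.0,0.0,-0.0,-1],
[0.1,-0.0,5.7,0.0,0.0,-0.0,-1],
[0.1,-0.1,5.6,-0.1,-0.0,-0.0,-1],
```

Emit:
play_rows(
  commands=[
    [[0.5,0,9,0,0,0,-1],[0,0,7,0,0,0,-1],[0,0,4,0,0,0,-1],[0,0,2.5,0,0,0,-1],[0,0,0.5,0,0,0,-1],[0,0,0,0,0,0,-1],[0,0,0,0,0,0,-0.1],[0,0,0,0,0,0,0.4],[0,0,0,0,0,0,0.5],[0,0,-10,0,0,0,0.7],[0,0,-30,0,0,0,1],[0,0,-50,0,0,0,1],[0,0,-55,0,0,0,1],[0,0,-50,0,0,0,1],[0,0,0,0,0,0,1],[0,0,0,0,0,0,1]],
  ],
)

```text
time_s: 28.62
eef_pos: [0.4919, -0.1655, 0.2097]
ee_rot: [0.0, -0.667, 0.745, 0.0]
wrist_force: [-1.4, -0.5, 0.1]
finger_gap: 0.0917
```

Run:
```python
from h import *
from station import get_image
d=get_image('wrist');w=cloud(d);z=w[...,2]
for lo,hi,c in((.028,.046,(.493,-.166)),(.038,.05,(.527,-.318))):
  k,l,st,_=cv2.connectedComponentsWithStats(((z>lo)&(z<hi)&(np.hypot(w[...,0]-c[0],w[...,1]-c[1])<.1)).astype(np.uint8))
  for i in range(1,k):
    if st[i,4]>60: q=w[l==i];print(st[i].tolist(),np.median(q[:,2]).round(4),*rect(q))
cv2.imwrite('pics/w6.png',d['image'][...,::-1])
go([((527,-317.5,200),-73.4,6,1)])
```

```text
[231, 125, 51, 92, 4427] 0.0371 [ 492.2 -164.2] [99.1 52. ] -6.4
[358, 44, 95, 150, 8381] 0.044 [ 527.  -321.2] [138.9  59.9] 17.3
t 28.68 tcp [ 491.6 -165.4  209.2] yaw -96.34 tilt [-0.001   0.0007] gap 91.6 F [ 0.3 -0.4 -0.1] q [-0.63  0.51  1.24  1.91 -0.54  1.12 -0.86]
[24.5,-8.7,1.5,0.0,0.0,-3.8,1],
[25.1,-7.0,1.5,0.0,0.0,-3.8,1],
[25.5,-5.3,1.5,0.0,0.0,-3.8,1],
[25.8,-3.7,1.5,0.0,0.0,-3.8,1],
[25.9,-1.9,1.5,0.0,0.0,-3.8,1],
[26.1,-0.2,1.5,0.0,0.1,-3.9,1],
```

View pics/w6.png

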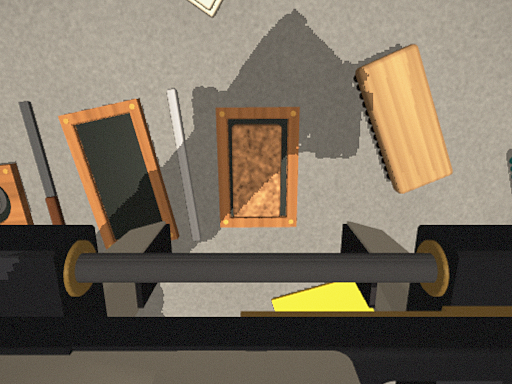

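The cork lies in its recess at about (258,170), with its top at 37.1 mm against an expected 37. The brush is alone at about (405,118), and I'll move over it and look again.

Emit:
play_rows(
  commands=[
    [[24.5,-8.5,1.5,0,0,-3.8,1],[25,-7,1.5,0,0,-3.8,1],[25.5,-5.5,1.5,0,0,-3.8,1],[26,-3.5,1.5,0,0,-3.8,1],[26,-2,1.5,0,0,-3.8,1],[26,0,1.5,0,0,-3.9,1],[0,0,0,0,0,0,1],[0,0,0,0,0,0,1]],
  ],
)

```text
time_s: 29.68
eef_pos: [0.5267, -0.3174, 0.1997]
ee_rot: [-0.0, 0.801, -0.598, -0.001]
wrist_force: [0.8, 0.4, 0.6]
finger_gap: 0.0918
```

Run:
```python
import look
from h import *
go([((527,-318,26),-73,6,1)])
```

```text
0.038 [231, 107, 62, 134, 7726] 0.0441 [ 527.1 -321.9] [138.9  60.1] 17.2
t 29.73 tcp [ 526.9 -317.1  199.9] yaw -73.47 tilt [-0.0013  0.0012] gap 91.8 F [1.2 0.8 0.4] q [-0.17  0.6   0.99  1.68 -0.54  1.16 -0.32]
[0.2,0.0,29.0,0.0,0.0,-0.1,1],
[0.2,0.0,29.0,0.0,0.0,-0.1,1],
[0.2,0.0,29.0,0.0,0.0,-0.1,1],
[0.2,0.0,28.9,0.0,0.0,-0.1,1],
[0.2,0.0,29.0,0.0,0.0,-0.1,1],
[0.2,0.1,29.0,0.1,0.1,0.0,1],
```

Emit:
play_rows(
  commands=[
    [[4.5,1,30,0,0,-0.6,1],[0,0,40,0,0,0,1],[0,0,40,0,0,0,1],[0,0,35,0,0,0,1],[0,0,18,0,0,0,1],[0,0,8,0,0,0,1],[0,0,2,0,0,0,0.7],[0,0,0,0,0,0,0.6]],
  ],
)

```text
time_s: 30.72
eef_pos: [0.5281, -0.3231, 0.0287]
ee_rot: [-0.0, 0.805, -0.594, 0.001]
wrist_force: [1.4, 0.1, 0.1]
finger_gap: 0.0765
```

Run:
```python
from h import *
go([((527.1,-321.9,26),-72.8,1,1)])
```

```text
t 30.73 tcp [ 528.1 -323.1   28.7] yaw -72.84 tilt [ 0.0013 -0.0006] gap 76.5 F [1.4 0.1 0.1] q [-0.05  0.78  0.81  1.82 -0.73  0.86 -0.15]
[-1.4,0.6,2.7,-0.1,-0.1,-0.0,1],
```

Emit:
play_rows(
  commands=[
    [[-1.5,0.5,2,0,0,0,0.6],[0,0,0,0,0,0,0.2],[0,0,0,0,0,0,-0.3],[0,0,0,0,0,0,-1],[0,0,0,0,0,0,-1],[0,0,-5,0,0,0,-1],[0,0,-15,0,0,0,-1],[0,0,-30,0,0,0,-1],[0,0,-40,0,0,0,-1],[0,0,-40,0,0,0,-1],[0,0,0,0,0,0,-1],[0,0,0,0,0,0,-1]],
  ],
  grip_force=35,
)

```text
time_s: 32.22
eef_pos: [0.5265, -0.3209, 0.1556]
ee_rot: [-0.0, 0.805, -0.594, -0.0]
wrist_force: [-0.3, 0.7, -2.5]
finger_gap: 0.0597
```

Run:
```python
from h import *
go([((498.2,-6.7,155),-84.6,9,-1)])
```

```text
t 32.23 tcp [ 526.5 -320.9  155.6] yaw -72.83 tilt [-0.0001  0.0007] gap 59.7 F [-0.3  0.7 -2.5] q [-0.13  0.64  0.95  1.73 -0.58  1.08 -0.27]
[-34.3,-7.3,0.1,0.0,0.0,1.3,-1],
[-34.4,-6.5,0.1,0.0,0.0,1.3,-1],
[-34.6,-5.8,0.1,0.0,0.0,1.3,-1],
[-34.7,-4.9,0.1,0.0,0.0,1.3,-1],
[-34.8,-4.2,0.1,0.0,0.0,1.3,-1],
[-34.9,-3.4,0.0,0.0,0.0,1.3,-1],
[-35.0,-2.6,0.1,0.0,0.0,1.3,-1],
[-35.0,-1.8,0.1,0.0,0.0,1.3,-1],
[-35.0,-1.0,0.1,-0.0,0.0,1.4,-1],
```

Emit:
play_rows(
  commands=[
    [[-34.5,-7.5,0,0,0,1.3,-1],[-34.5,-6.5,0,0,0,1.3,-1],[-34.5,-6,0,0,0,1.3,-1],[-34.5,-5,0,0,0,1.3,-1],[-35,-4,0,0,0,1.3,-1],[-35,-3.5,0,0,0,1.3,-1],[-35,-2.5,0,0,0,1.3,-1],[-35,-2,0,0,0,1.3,-1],[-35,-1,0,0,0,1.4,-1],[0,0,30,0,0,0,-1],[0,0,35,0,0,0,-1],[0,0,25,0,0,0,-1],[0,0,10,0,0,0,-1],[0,0,0,0,0,0,-1],[0,0,0,0,0,0,-1]],
  ],
)

```text
time_s: 34.1
eef_pos: [0.4994, -0.007, 0.0564]
ee_rot: [-0.0, 0.739, -0.673, 0.0]
wrist_force: [0.5, -0.3, -1.0]
finger_gap: 0.06
```

Run:
```python
from h import *
go([((498.2,-6.7,31),-84.6,3,-1)])
```

```text
t 34.1 tcp [499.4  -7.   56.4] yaw -84.65 tilt [ 0.0009 -0.    ] gap 60.0 F [ 0.5 -0.3 -1. ] q [-0.76  0.64  0.97  2.11 -0.77  0.79 -0.78]
[-0.1,0.4,8.5,0.0,0.0,-0.0,-1],
[-0.2,0.4,8.4,0.0,0.0,-0.0,-1],
[-0.1,0.4,8.5,-0.1,-0.0,-0.1,-1],
```

Emit:
play_rows(
  commands=[
    [[-0.5,1,9,0,0,0,-1],[0,0,8,0,0,0,-1],[0,0,5,0,0,0,-1],[0,0,2.5,0,0,0,-1],[0,0,1,0,0,0,-1],[0,0,0,0,0,0,-1],[0,0,0,0,0,0,-1]],
  ],
)

```text
time_s: 34.98
eef_pos: [0.4977, -0.0065, 0.0309]
ee_rot: [-0.0, 0.739, -0.673, -0.0]
wrist_force: [-4.9, 1.5, 12.9]
finger_gap: 0.0594
```

Run:
```python
from h import *
from station import get_image
state()
d=get_image('scene')
cv2.imwrite('pics/s7.png',cv2.resize(d['image'][170:290,200:440,::-1],None,fx=3.3,fy=3.3,interpolation=2))
```

```text
t 34.98 tcp [497.7  -6.5  30.9] yaw -84.66 tilt [0.    0.001] gap 59.4 F [-4.9  1.5 12.9] q [-0.72  0.67  0.92  2.13 -0.82  0.74 -0.74]
```

View pics/s7.png

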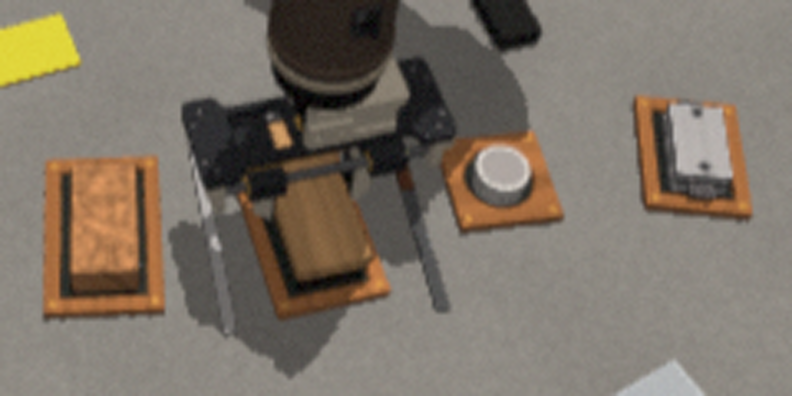

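The brush sits over its recess at about (318,220), with 13 N of contact at the expected height. The other three tools look right. I'll let go and check.

Emit:
play_rows(
  commands=[
    [[0,0,-0.5,0,0,0,-1],[0,0,0,0,0,0,0],[0,0,0,0,0,0,0.5],[0,0,0,0,0,0,0.7],[0,0,0,0,0,0,0.8],[0,0,-15,0,0,0,0.8],[0,0,-35,0,0,0,1],[0,0,-55,0,0,0,1],[0,0,-55,0,0,0,1],[0,0,-40,0,0,0,1],[-30,30,-40,0,0,0,1],[0,0,0,0,0,0,1],[0,0,0,0,0,0,1]],
  ],
)

```text
time_s: 36.65
eef_pos: [0.4656, 0.0204, 0.2703]
ee_rot: [-0.001, 0.74, -0.673, -0.0]
wrist_force: [0.2, -0.6, 0.0]
finger_gap: 0.0918
```

Run:
```python
from h import *
from station import get_image
state()
T={'tin':(.49,.158,0),'holder':(.4893,.3236,-15.4),'cork':(.493,-.166,-6.3),'brush':(.4982,-.0067,5.4)}
H={'tin':.029,'holder':.031,'cork':.037,'brush':.049}
for n in('scene','side','wrist'):
    d=get_image(n);w=cloud(d)
    for k,(x,y,a) in T.items():
        m=(np.hypot(w[...,0]-x,w[...,1]-y)<.09)&(abs(w[...,2]-H[k])<.006)
        q=w[m]
        if len(q)<60: continue
        A=np.c_[q[:,:2]-q[:,:2].mean(0),np.ones(len(q))];f=np.linalg.lstsq(A,q[:,2],rcond=None)[0]
        c,s,ang=rect(q);print(n,k,len(q),'z',(f[2]*1e3).round(1),'slope deg',np.degrees(f[:2]).round(1),'d',(c-[x*1e3,y*1e3]).round(1),s,round(ang-a,1))
    cv2.imwrite(f'pics/{n}8.png',d['image'][...,::-1])
```

```text
t 36.65 tcp [465.6  20.4 270.3] yaw -84.58 tilt [0.0004 0.0014] gap 91.8 F [ 0.2 -0.6  0. ] q [-1.2   0.26  1.3   1.94 -0.27  1.15 -1.26]
scene tin 186 z 27.8 slope deg [0.9 1.8] d [ 2.8 -2.3] [44.7 41.9] -42.8
scene holder 368 z 29.6 slope deg [-0.   0.7] d [ 1.1 -0.7] [73.7 45.3] -0.5
scene cork 703 z 35.6 slope deg [-0.2  0. ] d [1.4 0.4] [102.6  51.9] 0.0
scene brush 1066 z 47.6 slope deg [-0.2  0.2] d [2.9 0.2] [140.9  60.4] -0.3
side tin 145 z 29.3 slope deg [-0.4 -1.9] d [ 1.5 -1.2] [44.6 41.6] 63.6
side holder 372 z 31.3 slope deg [-0.1 -0.5] d [-0.6  0.4] [70.1 48.6] -0.2
side cork 312 z 37.0 slope deg [-0.1 -0.6] d [-0.2  2.8] [100.9  59.9] -2.4
side brush 593 z 49.0 slope deg [ 0.  -0.6] d [0.9 2.2] [141.3  67.4] -0.9
wrist tin 1004 z 29.2 slope deg [-0.5  0.9] d [-0.7 -0.5] [43.2 41.9] -84.3
wrist holder 1840 z 30.9 slope deg [0.1 2. ] d [-2.5 -1.3] [70.7 41.3] 1.0
wrist cork 3404 z 36.9 slope deg [-0.2 -1. ] d [-1.8  2.5] [100.1  52.4] -0.4
wrist brush 5817 z 48.9 slope deg [-0.1 -0.1] d [-1.4  1.8] [139.7  60.1] 0.0
```

View pics/side8.png

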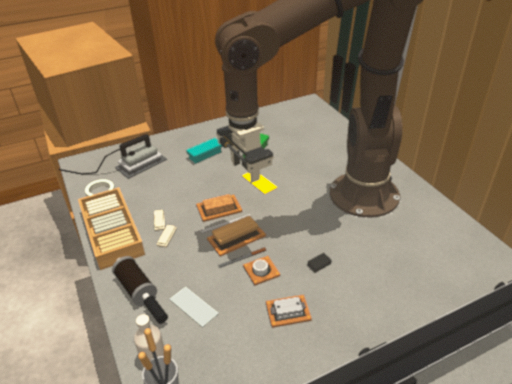

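View pics/wrist8.png

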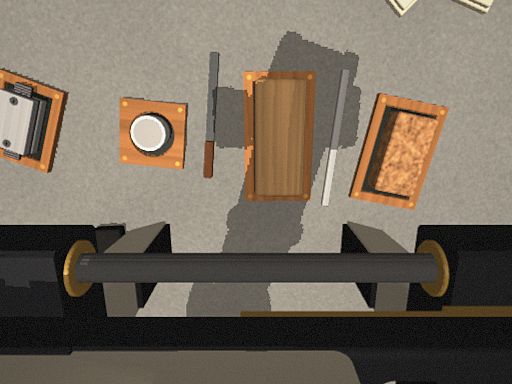

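All four tools are seated: brush at about (280,135), cork (405,150), tin (150,132) and holder (20,120) in the wrist view. Heights are within 1.5 mm and slopes within noise, so I'm handing in.

```bash
python3 -c "
from station import *
print(finish_job())"
```

```text
the job is handed in; nothing more can be done
None
```

I took the pile apart from the top down (tin, holder, cork, brush) and laid each tool in the recess of its own tray. I handed the job in at about 37 s of the 96 s allowed, with the gripper open and clear above the trays.

- **Heights:** in the last check, the side and wrist cameras put all four tops within 0.3 mm of the height expected for a tool on its recess floor. The scene camera read every one 1.2–1.4 mm low, an even offset that fits its 2 mm calibration.
- **Position:** centres were within about 4 mm of the recess centres, against 7–8 mm of play. The two rectangular tools with the clearest view were turned less than 1° from their trays.
- **Tilt:** the fits showed up to 2° on the small tops, and the three cameras disagreed on it. I took that as noise, since the pictures show the tools flat.
- **Forces:** the largest I read was about 13 N upward, when the brush was set down.

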